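# Snap the retaining clip onto the pivot shaft

### The job

Take the orange-handled fork tool by its handle and with it push the brass E-clip along the fixture plate, sideways into the groove of the steel shaft, until it snaps fully home. Then stand the orange fork upright on the bench, off the fixture. Do not touch the clip with the gripper, and leave the blue-handled fork where it is.

Things in the scene. Friction and masses are not known exactly. Their poses are not given: they have to be found in the camera images.
- fork_wide: Loose fork tool with orange handle, about 250 g, standing on its foot. Origin: underside, midway between the prong tips; x forward out of the prongs, z up. Foot 10 mm thick: two prongs x 0 to -42 mm, 36 mm wide overall, 20 mm gap; then a plate 48 mm wide, x -38 to -90. Upright handle 24 mm (y) by 30 mm (x), centred at x -64, z 10 to 100 mm; grip across y at about z 75.
- fork_narrow: A bystander to leave alone: a fork tool with a blue handle and only an 8 mm gap between its prongs; otherwise the same outer sizes, origin and axes as the orange one.
- clip: Brass E-clip, 6 mm thick, 41 mm wide, 50 g, loose and flat on the plate. Origin: underside, centre of the shaft seat; x out of its mouth, toward the shaft. Flat back at x -25 mm (y +-18), with a boss 12 mm wide to x -28 that fits between the fork prongs. Spring arms reach x +15; they spread round the shaft under about 5 N when the origin is 20 mm short of the shaft axis and snap home from 10 mm.
- shaft_fixture: Fixed plate, x -135 to 45 mm, 100 wide, 16 thick, with an upright steel shaft. Origin: on the bench under the shaft axis; x is the push direction, away from the robot. Shaft 30 mm wide, top 29.5 mm above the plate; its 22 mm groove is the lowest 9.5 mm, on the plate. Guide rails 8 mm high, x -55 to 25, 52 mm apart. Home: clip origin on the shaft axis (2 mm play).
Mind the look-alikes: they are no part of the job. Leave any red or turquoise look-alike of the fork_wide alone.

How it is judged:
By the outcome, as a careful person would: the job done as asked, in the order asked, and still so for the second after the job is handed in, with the robot touching nothing.
It also fails if it takes over 59 s, if anything falls off the work surface, if the arm or the gripper's body presses on something with over 40 N, if the wrist force passes 120 N, or if a joint passes its speed limit or range.

### The arm

A 6-joint arm with a two-finger parallel gripper is mounted at the origin on the work surface; the furniture and walls round the work are solid. World frame = base frame: x ahead of the robot, y to its left, z up, the work surface at z = 0. Lengths are in m, angles in rad, forces in N, time in s.
With the tool pointing down it reaches from about 0.375 to 0.9 m from the base axis. Payload 3.1 kg.
Tool frame: the origin (TCP) lies on the centre line of the jaws, within the pads' length; the fingertips stand 8 mm ahead of it and the grasp point (between the pads) lies 11 mm behind it (robot.tip_extent is the distance from the TCP to the fingertips, in m); y points along the fingers, z is the direction in which the jaws open and shut, and the axes are right-handed (so a half turn about y gives the same grasp; the last joint's range is limited). The gripper opens to 87 mm and grips with 3 to 60 N. Pads are 19 mm wide; open, the fingers measure 117 mm over their backs; the gripper's body (75 mm by 190 mm) begins 51 mm behind the grasp point.
Start: joints at [1.058, 0.527, 1.433, -0, 1.181, -0.178], TCP at [0.205, 0.59, 0.202] pointing down, gripper open.
Joint ranges: [-3.08, 3.08], [-0.75, 2.2], [0.22, 2.44], [-1.43, 4.57], [0, 2.65], [-2.85, 2.85]. Speed limits (rad/s): [2.79, 2.79, 3.14, 3.14, 3.14, 3.14].

### API

Orientations are given as a unit quaternion [x, y, z, w].
In Python, from rig import robot gives the robot as it stands.
- The arm moves only by the shell command python3 -m crank 'ROWS' [FORCE]. ROWS is JSON, a list that holds one entry, the list of rows, each a list of 7 numbers: the turn, a rotation vector about the tool's x, y, z in degrees, then the shift along the tool's x, y, z in m, then the opening in per cent of the stroke, from 0 (shut) to 100 (fully open). In form: [[[ax, ay, az, dx, dy, dz, gripper], ...]]. A call has exactly 5 rows; each row shifts and turns the commanded pose from where the row before left it, along the tool's axes as they then stand; what a row does not reach is not made up. A row lasts 1/8 s, in which the tool goes at most 62.5 mm and 10.7 degrees, less where a joint would pass 70% of its speed; a pose out of reach is approached as far as the arm can. A call with a gripper value outside its range is refused whole. The fingers move at their own pace and stop on an object; FORCE is the grip in N (left out, the last holds). Time passes only in rows, so rows that do not move let the fingers close, or fill a call up. It gives the time, the measured TCP pose, the force and the opening at its end, in the units of the state.
- robot.get_obs(): the state, without advancing time (a new reading comes with each control period).
- robot.camera(name): name is "scene" or "top" or "wrist"; returns a dict with "img" (420x560x3 uint8, red, green, blue), "K" (3x3 intrinsics, pixels), "dist_coeffs" ([k1, k2, p1, p2, k3] as OpenCV has them; the pictures are not rectified), "R" (3x3) and "t" (3): a world point X has camera coordinates R X + t; the wrist camera has in their place "T_tool_cam" (4x4, takes a point from camera to tool coordinates, whose origin is the TCP and whose axes are the tool frame's). Camera axes: x right, y down, z forward; pixel columns grow to the right and rows downward; lengths in m; the calibration is good to about 2 mm. A picture is of the moment at which its call begins: read the wrist's pose just before it. There is no depth.
- robot.hand_in(): hands the job in, once; it reports no verdict.
Trained networks look in a picture, given as the dict that the camera call returned (one of the last four; its "shot" number tells which), for a name from the list of things; names that differ only in an ending like _2 or _b are one class to them, and where a whole thing is asked for, a point or a joint stands for the part that bears it (a point fixed in the world has none). Each returns a list of dicts, best first, with "conf" (0 to 1); they miss things now and then, are a little off and sometimes report something else, mostly with a low value. They report only what shows in the picture. A call takes as long as a camera call. They do not tell look-alikes from the thing itself.
- robot.spot_in(picture, thing): "at" ([row, column] in pixels, amid what is visible of it).
The state is a dict: "time": time; "q": joint angles; "joint_velocities": joint speeds; "joint_torque": joint torques, N m; "position": TCP position; "tool_rot": TCP orientation; "ft_force": force on the tool from outside, world axes, zero at the start; "moment": the same for the moment, N m; "grip_width": finger opening in m.
Only numpy, scipy, OpenCV 4.12 (cv2) and the standard library are available. Lean on these libraries where they do the work, as an engineer would, in place of code of your own. Each camera call takes 0.05 s, during which the arm holds its last target.

## Working session

There is one attempt and no reset: what is moved stays moved. The work goes in short steps, Python scripts to look and compute and a shell command to move; the robot and the scene stay as the last step left them, time stands still between calls to the robot, and variables do not carry over. Pictures are saved under pics/ and viewed, and the job is handed in when it is done.

```bash
ls; mkdir -p pics; python3 - <<'E'
from rig import robot
import cv2,numpy as np
o=robot.get_obs();print({k:np.round(v,3).tolist() for k,v in o.items()}); print(robot.tip_extent)
for n in("scene","top"):
    c=robot.camera(n);cv2.imwrite(f"pics/{n}0.png",c["img"][:,:,::-1])
    print(n,c["K"],c["dist_coeffs"],np.round(c["R"],4).tolist(),c["t"])
    for th in("fork_wide","fork_narrow","clip","shaft_fixture"):
        print(th,[(np.round(d["at"],1).tolist(),round(d["conf"],2)) for d in robot.spot_in(c,th)])
E
```

```text
pics
{'time': 0.0, 'q': [1.057, 0.528, 1.434, 0.0, 1.181, -0.178], 'joint_velocities': [-0.0, -0.002, -0.002, 0.0, 0.0, 0.001], 'joint_torque': [0.0, -44.004, -17.659, 0.063, 0.058, -0.0], 'position': [0.205, 0.59, 0.201], 'tool_rot': [0.698, -0.118, 0.118, -0.697], 'ft_force': [0.081, -0.831, -0.571], 'moment': [0.025, 0.021, 0.058], 'grip_width': 0.087}
0.008
scene [[542.84159462   0.         272.58973836]
 [  0.         542.84159462 204.69249632]
 [  0.           0.           1.        ]] [-0.04433203  0.          0.          0.          0.        ] [[0.5705, -0.8211, 0.0168], [-0.4531, -0.3317, -0.8274], [0.685, 0.4644, -0.5613]] [-0.44962481  0.23576725  1.66462852]
fork_wide [([260.8, 353.8], 0.97), ([240.1, 335.5], 0.94), ([284.6, 408.3], 0.9)]
fork_narrow [([165.9, 151.6], 0.73)]
clip []
shaft_fixture [([224.8, 296.4], 0.57)]
top [[384.13841818   0.         273.97913664]
 [  0.         384.13841818 208.40775096]
 [  0.           0.           1.        ]] [-0.02856422  0.          0.          0.          0.        ] [[0.026, -0.9995, -0.016], [-0.9979, -0.025, -0.0599], [0.0595, 0.0175, -0.9981]] [-0.15757536  0.4957914   1.61760378]
fork_wide [([218.7, 365.9], 0.77), ([223.1, 409.6], 0.72), ([204.4, 340.1], 0.57)]
fork_narrow [([198.1, 147.0], 0.53)]
clip [([200.8, 302.5], 0.51)]
shaft_fixture [([195.9, 301.2], 0.62)]
```

View pics/scene0.png

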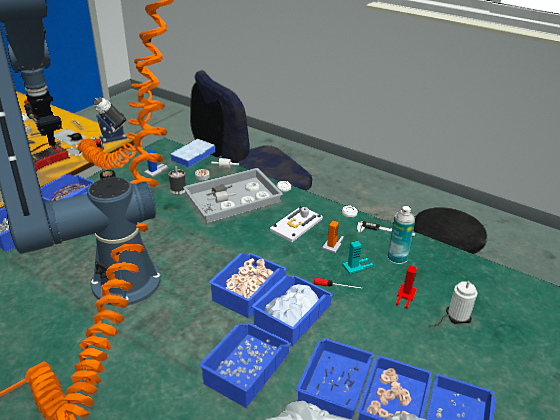

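View pics/top0.png

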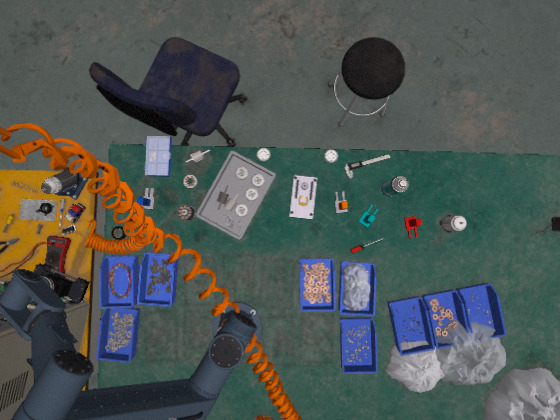

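```bash
python3 - <<'E'
import cv2
s=cv2.imread("pics/scene0.png");cv2.imwrite("pics/s0c.png",cv2.resize(s[180:320,250:450],None,fx=4,fy=4,interpolation=cv2.INTER_CUBIC))
s=cv2.imread("pics/top0.png");cv2.imwrite("pics/t0c.png",cv2.resize(s[150:270,260:440],None,fx=4.4,fy=4.4,interpolation=cv2.INTER_CUBIC))
E
```

```text
(no output)
```

View pics/s0c.png

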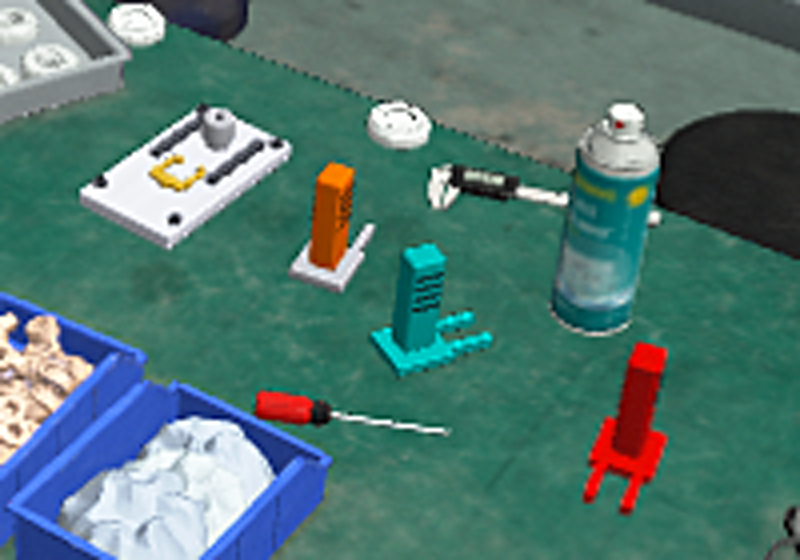

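View pics/t0c.png

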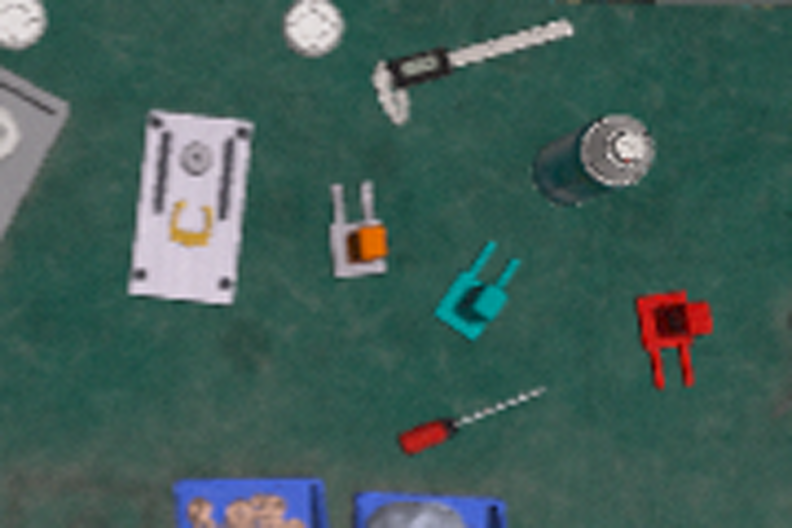

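The top picture shows four fork look-alikes, at row, column:
- Orange, with a grey foot: (204,340).
- Turquoise: (217,368).
- Red: (224,412).
- Blue, the narrow bystander: (198,147).

The crop shows that (204,340) is the orange-handled one, so I choose that. The fixture is at (196,301), with the brass clip short of the shaft.

```bash
cat > h.py <<'E'
import numpy as np,cv2
from rig import robot
from scipy.spatial.transform import Rotation as Ro
def ray(c,uv,pose=None):
    n=cv2.undistortPoints(np.array(uv,float).reshape(-1,1,2),c["K"],np.array(c["dist_coeffs"]))[:,0]
    d=np.c_[n,np.ones(len(n))]
    if "T_tool_cam" in c:
        p,q=pose;T=c["T_tool_cam"];Rt=Ro.from_quat(q).as_matrix()
        return Rt@T[:3,3]+p,(d@T[:3,:3].T)@Rt.T
    R=np.array(c["R"]);return -R.T@c["t"],d@R
def at(c,uv,z,pose=None):
    o,d=ray(c,uv,pose);z=np.broadcast_to(z,len(d));return o+d*((z-o[2])/d[:,2])[:,None]
def proj(c,X,pose=None):
    X=np.array(X,float)
    if "T_tool_cam" in c:
        p,q=pose;T=c["T_tool_cam"];Y=(X-p)@Ro.from_quat(q).as_matrix();Y=(Y-T[:3,3])@T[:3,:3]
        R,t=np.eye(3),np.zeros(3);X=Y
    else:R,t=np.array(c["R"]),np.array(c["t"])
    return cv2.projectPoints(X,cv2.Rodrigues(R)[0],t,c["K"],np.array(c["dist_coeffs"]))[0][:,0]
def wrist(name):
    o=robot.get_obs();c=robot.camera("wrist");cv2.imwrite(f"pics/{name}.png",c["img"][:,:,::-1])
    import pickle;pickle.dump((c,(o["position"],o["tool_rot"])),open(f"pics/{name}.pkl","wb"))
    return c,(o["position"],o["tool_rot"])
E
python3 - <<'E'
from h import *
import pickle
c=robot.camera("top")
f=lambda l:[(260+x/4.4,150+y/4.4) for x,y in l]
print("plate",at(c,f([(148,112),(252,122),(235,303),(129,294)]),.016).round(3))
print("shaft",at(c,f([(197,157)]),.0455).round(3),"clipback",at(c,f([(190,242)]),.022).round(3))
print("tips",at(c,f([(337,185),(367,183),(337,277),(386,272)]),.01).round(3),"hand",at(c,f([(374,243)]),.1).round(3))
o=robot.get_obs();print(Ro.from_quat(o["tool_rot"]).as_matrix().round(3))
w,p=wrist("w0");print(w["T_tool_cam"].round(3),w["K"])
E
```

```text
plate [[ 0.642 -0.225  0.016]
 [ 0.635 -0.326  0.016]
 [ 0.459 -0.313  0.016]
 [ 0.465 -0.211  0.016]]
shaft [[ 0.596 -0.271  0.046]] clipback [[ 0.517 -0.268  0.022]]
tips [[ 0.576 -0.41   0.01 ]
 [ 0.579 -0.439  0.01 ]
 [ 0.487 -0.411  0.01 ]
 [ 0.493 -0.458  0.01 ]] hand [[ 0.514 -0.431  0.1  ]]
[[ 0.944 -0.     0.329]
 [-0.329 -0.     0.944]
 [ 0.    -1.    -0.   ]]
[[ 0.     0.964  0.267 -0.073]
 [ 0.    -0.267  0.964 -0.183]
 [ 1.    -0.    -0.    -0.001]
 [ 0.     0.     0.     1.   ]] [[348.45001889   0.         277.13776187]
 [  0.         348.45001889 212.12661649]
 [  0.           0.           1.        ]]
```

View pics/w0.png

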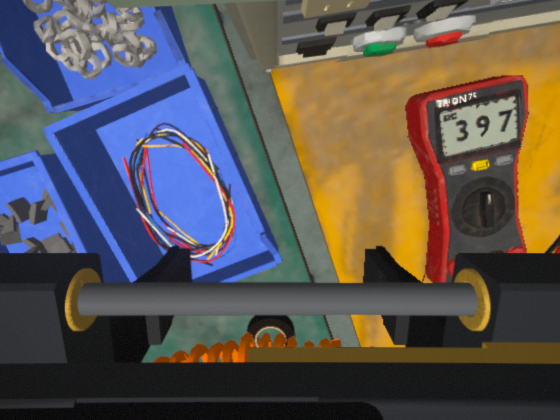

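```bash
python3 - <<'E'
from h import *
s=robot.camera("scene");t=robot.camera("top")
print(-np.array(s["R"]).T@s["t"])
for uv in [(150,10),(148,60),(146,110),(146,150),(110,150),(80,155),(125,260),(100,310),(70,360)]:
    print(uv)
    for z in (0,.1,.2,.3,.4,.6,.8,1.0):
        X=at(s,[uv],z);print("  ",z,X[0,:2].round(2),proj(t,X)[0].round(0))
a=cv2.resize(t["img"][100:350,60:310,::-1],None,fx=2.4,fy=2.4);cv2.imwrite("pics/t1.png",a)
E
```

```text
[-0.77695359 -1.06407238  1.13702677]
(150, 10)
   0 [2.3  2.23] [-186. -157.]
   0.1 [2.03 1.94] [-164. -130.]
   0.2 [1.76 1.65] [-139.  -97.]
   0.3 [1.49 1.36] [-107.  -58.]
   0.4 [1.22 1.07] [-68.  -9.]
   0.6 [0.67 0.49] [ 45. 128.]
   0.8 [ 0.13 -0.09] [237. 355.]
   1.0 [-0.41 -0.67] [566. 727.]
(148, 60)
   0 [1.46 1.4 ] [-52.  -5.]
   0.1 [1.26 1.18] [-29.  23.]
   0.2 [1.06 0.96] [-1. 57.]
   0.3 [0.87 0.75] [31. 97.]
   0.4 [0.67 0.53] [ 71. 145.]
   0.6 [0.28 0.1 ] [179. 275.]
   0.8 [-0.11 -0.34] [350. 476.]
   1.0 [-0.51 -0.77] [619. 780.]
(146, 110)
   0 [0.93 0.87] [ 49. 107.]
   0.1 [0.78 0.7 ] [ 72. 135.]
   0.2 [0.63 0.53] [ 99. 167.]
   0.3 [0.48 0.36] [130. 206.]
   0.4 [0.33 0.19] [168. 251.]
   0.6 [ 0.03 -0.15] [268. 372.]
   0.8 [-0.27 -0.49] [421. 552.]
   1.0 [-0.57 -0.83] [651. 810.]
(146, 150)
   0 [0.63 0.56] [112. 174.]
   0.1 [0.51 0.42] [134. 201.]
   0.2 [0.39 0.28] [160. 233.]
   0.3 [0.26 0.14] [191. 270.]
   0.4 [ 0.14 -0.01] [226. 313.]
   0.6 [-0.11 -0.29] [321. 427.]
   0.8 [-0.36 -0.58] [462. 593.]
   1.0 [-0.61 -0.87] [668. 826.]
(110, 150)
[... 626 characters left out ...]
[-0.16 -0.22] [290. 395.]
   0.4 [-0.23 -0.32] [322. 433.]
   0.6 [-0.38 -0.52] [405. 531.]
   0.8 [-0.53 -0.72] [526. 670.]
   1.0 [-0.68 -0.93] [693. 854.]
(100, 310)
   0 [-0.13 -0.03] [243. 357.]
   0.1 [-0.19 -0.12] [263. 381.]
   0.2 [-0.24 -0.21] [286. 408.]
   0.3 [-0.3 -0.3] [313. 439.]
   0.4 [-0.36 -0.39] [344. 475.]
   0.6 [-0.47 -0.58] [424. 567.]
   0.8 [-0.59 -0.76] [539. 696.]
   1.0 [-0.7  -0.94] [697. 864.]
(70, 360)
   0 [-0.3  -0.11] [260. 399.]
   0.1 [-0.34 -0.19] [280. 421.]
   0.2 [-0.38 -0.28] [303. 447.]
   0.3 [-0.43 -0.36] [329. 476.]
   0.4 [-0.47 -0.44] [359. 511.]
   0.6 [-0.55 -0.61] [437. 597.]
   0.8 [-0.64 -0.78] [548. 718.]
   1.0 [-0.72 -0.95] [700. 872.]
```

View pics/t1.png

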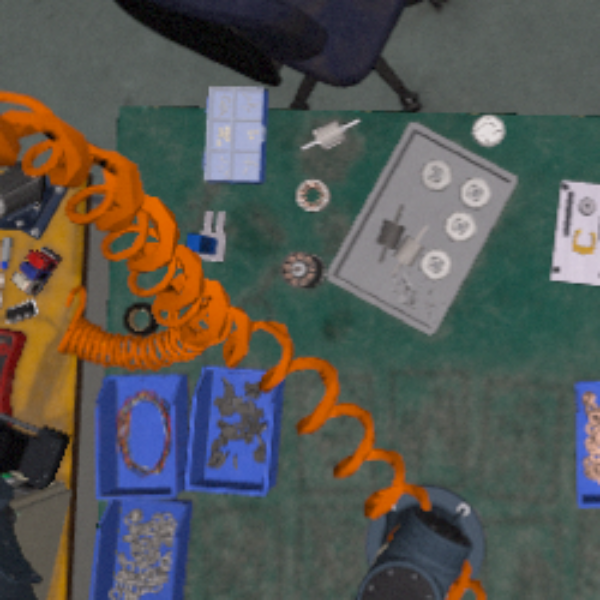

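```bash
python3 -m crank '[[[0,-5.14,0,0,-0.03,0,100],[0,-5.14,0,0,-0.03,0,100],[0,-5.14,0,0,-0.03,0,100],[0,-5.14,0,0,-0.03,0,100],[0,-5.14,0,0,-0.03,0,100]]]' 20
python3 -m crank '[[[0,0,0,0.024,0,-0.052,100],[0,0,0,0.024,0,-0.052,100],[0,0,0,0.024,0,-0.052,100],[0,0,0,0.024,0,-0.052,100],[0,0,0,0.024,0,-0.052,100]]]'
```

```text
time: 1.32
position: [0.2052, 0.5901, 0.3525]
tool_rot: [0.706, 0.041, -0.041, -0.706]
ft_force: [-0.3, 0.6, 0.1]
grip_width: 0.0872
time: 1.95
position: [0.3548, 0.344, 0.3518]
tool_rot: [-0.706, -0.041, 0.04, 0.706]
ft_force: [0.3, 0.4, 0.0]
grip_width: 0.087
```

Good tracking.

```bash
python3 -m crank '[[[0,0,0,0.024,0,-0.052,100],[0,0,0,0.024,0,-0.052,100],[0,0,0,0.024,0,-0.052,100],[0,0,0,0.024,0,-0.052,100],[0,0,0,0.024,0,-0.052,100]]]'
python3 -m crank '[[[0,0,0,-0.015,0,-0.055,100],[0,0,0,-0.015,0,-0.055,100],[0,0,0,-0.015,0,-0.055,100],[0,0,0,-0.015,0,-0.055,100],[0,0,0,-0.015,0,-0.055,100]]]'
python3 -m crank '[[[0,0,0,-0.015,0.02,-0.055,100],[0,0,0,-0.015,0.02,-0.055,100],[0,0,0,-0.015,0.02,-0.055,100],[0,0,0,0,0.02,0,100],[0,0,0,0,0.02,0,100]]]'
python3 - <<'E'
from h import *
c,p=wrist("w1");print(p)
E
```

```text
time: 2.58
position: [0.5036, 0.0992, 0.3518]
tool_rot: [-0.706, -0.04, 0.04, 0.706]
ft_force: [0.6, 0.3, 0.1]
grip_width: 0.0869
time: 3.2
position: [0.459, -0.1826, 0.3518]
tool_rot: [0.706, 0.04, -0.04, -0.706]
ft_force: [0.9, -0.2, 1.2]
grip_width: 0.0876
time: 3.82
position: [0.433, -0.3509, 0.2507]
tool_rot: [-0.706, -0.039, 0.039, 0.706]
ft_force: [0.6, 0.5, 0.1]
grip_width: 0.0868
(array([ 0.43302809, -0.35091668,  0.25067486]), array([-0.70587946, -0.03944182,  0.03948816,  0.70612975]))
```

View pics/w1.png

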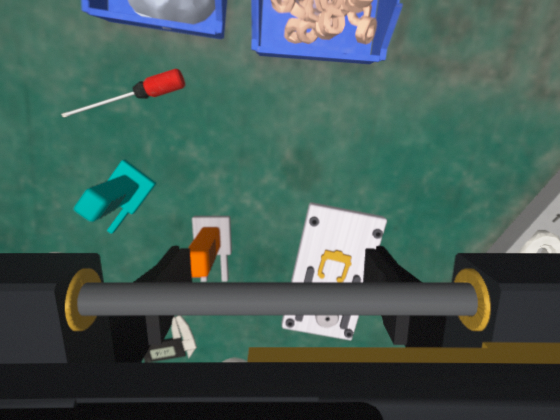

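Here the fork stands at px (205,250), the clip at (335,265) and the fixture plate at (335,270). The gripper hides the rest, so I'll shift forward to see all of it.

```bash

python3 -m crank '[[[0,0,0,0.046,0,-0.005,100],[0,0,0,0.046,0,-0.005,100],[0,0,0,0.046,0,-0.005,100],[0,0,0,0,0,0,100],[0,0,0,0,0,0,100]]]'
python3 - <<'E'
from h import *
c,p=wrist("w2");print(p)
for th in("fork_wide","clip","shaft_fixture"): print(th,[(np.round(d["at"],1).tolist(),round(d["conf"],2)) for d in robot.spot_in(c,th)])
s=c["img"][:,:,::-1];cv2.imwrite("pics/w2c.png",cv2.resize(s[60:260,150:400],None,fx=3.2,fy=3.0,interpolation=cv2.INTER_CUBIC))
E
```

```text
time: 4.5
position: [0.5717, -0.3487, 0.2515]
tool_rot: [-0.706, -0.04, 0.041, 0.706]
ft_force: [-0.4, -0.0, 0.2]
grip_width: 0.0871
(array([ 0.5717318 , -0.34867718,  0.25147175]), array([-0.70577914, -0.0399563 ,  0.04082465,  0.70612509]))
fork_wide [([131.2, 214.9], 0.78), ([65.9, 110.3], 0.7)]
clip [([154.2, 353.0], 0.94)]
shaft_fixture [([168.8, 346.9], 0.78)]
```

View pics/w2c.png

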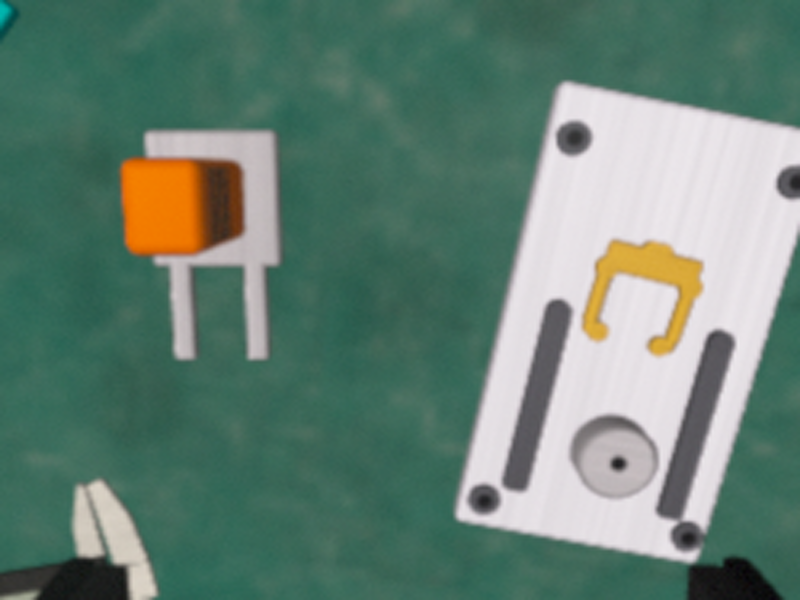

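```bash
cat > m2.py <<'E'
from h import *
import pickle
from scipy.optimize import least_squares
c,p=pickle.load(open("pics/w2.pkl","rb"))
f=lambda l:[(150+(x+.5)/3.2-.5,60+(y+.5)/3.0-.5) for x,y in l]
def fit(name,loc,pix,z0):
    loc=np.array(loc)/1e3;X=at(c,f(pix),z0+loc[:,2],p)[:,:2]
    # 2D rigid
    a=loc[:,:2];am=a.mean(0);xm=X.mean(0);A=a-am;B=X-xm
    th=np.arctan2((A[:,0]*B[:,1]-A[:,1]*B[:,0]).sum(),(A*B).sum())
    R=np.array([[np.cos(th),-np.sin(th)],[np.sin(th),np.cos(th)]]);t=xm-R@am
    print(name,"yaw",np.degrees(th).round(2),"org",t.round(4),"res mm",((X-(a@R.T+t))*1e3).round(1).tolist());return th,t
fit("fork",[(-90,-24,10),(-90,24,10),(-38,24,10),(0,-18,10),(0,18,10),(-79,-12,100),(-79,12,100),(-49,12,100),(-49,-12,100)],
 [(145,130),(277,130),(281,265),(175,359),(269,358),(122,162),(198,160),(205,252),(128,254)],0)
th,t=fit("fixt",[(-135,-50,16),(45,-50,16),(45,50,16),(0,0,45.5),(-55,-26-3,24),(-55,29,24)],[(560,82),(457,519),(697,562),(616,458),(560,300),(722,332)],0)
thc,tc=fit("clip",[(-25,-18,6),(-25,18,6),(-28,-6,6),(-28,6,6)],[(608,246),(704,264),(640,243),(672,249)],.016)
R=np.array([[np.cos(th),-np.sin(th)],[np.sin(th),np.cos(th)]])
print("clip in fixture",((tc-t)@R*1e3).round(1),np.degrees(thc-th).round(1))
print("tool yaw",np.degrees(np.arctan2(*Ro.from_quat(p[1]).as_matrix()[[1,0],0])))
E
python3 m2.py
```

```text
fork yaw 6.64 org [ 0.5823 -0.4197] res mm [[0.1, 0.2], [0.2, 0.1], [-0.2, -0.3], [-0.2, -0.3], [-0.6, -0.1], [1.4, 1.2], [1.1, -0.9], [-1.1, -0.6], [-0.7, 0.7]]
fixt yaw -4.72 org [ 0.5988 -0.2696] res mm [[1.6, 0.9], [-1.0, 1.3], [-0.9, -0.5], [-1.3, -0.6], [0.3, -2.3], [1.2, 1.2]]
clip yaw -4.36 org [ 0.5457 -0.2662] res mm [[0.1, 0.4], [0.3, 0.4], [-0.2, -0.4], [-0.2, -0.4]]
clip in fixture [-53.2  -1. ] 0.4
tool yaw 6.549141461521897
```

```bash

python3 -m crank '[[[0,0,0,-0.031,0,-0.036,100],[0,0,0,-0.031,0,-0.036,100],[0,0,0,0,0.03,0,100],[0,0,0,0,0.03,0,100],[0,0,0,0,0,0,100]]]'
python3 - <<'E'
from h import *
c,p=wrist("w3");print(p)
E
```

```text
time: 5.32
position: [0.5166, -0.4265, 0.1892]
tool_rot: [-0.704, -0.038, 0.041, 0.708]
ft_force: [-0.5, 0.4, 0.2]
grip_width: 0.0867
(array([ 0.51658505, -0.42646448,  0.18919309]), array([-0.70419958, -0.03833139,  0.04111794,  0.70777325]))
```

View pics/w3.png

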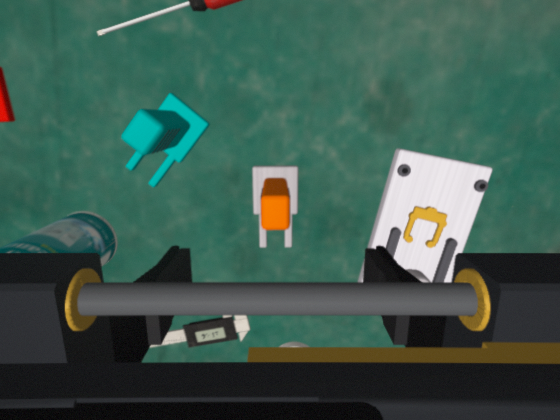

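The orange handle at px (275,205) is centred between the jaws. I'll descend and grip.

```bash

python3 -m crank '[[[0,0,0,0.002,0.03,0,100],[0,0,0,0,0.03,0,100],[0,0,0,0,0.03,0,100],[0,0,0,0,0.025,0,100],[0,0,0,0,0.01,0,100]]]'
python3 -m crank '[[[0,0,0,0,0,0,100],[0,0,0,0,0,0,0],[0,0,0,0,0,0,0],[0,0,0,0,0,0,0],[0,0,0,0,0,0,0]]]' 35
```

```text
time: 6.0
position: [0.5212, -0.4277, 0.0668]
tool_rot: [0.706, 0.04, -0.04, -0.706]
ft_force: [0.2, 0.7, 0.1]
grip_width: 0.0869
time: 6.62
position: [0.521, -0.4276, 0.0669]
tool_rot: [0.706, 0.04, -0.04, -0.706]
ft_force: [0.3, -0.2, -0.5]
grip_width: 0.0551
```

```bash

python3 -m crank '[[[0,0,0,0,0,0,0],[0,0,0,0,0,0,0],[0,0,0,0,0,0,0],[0,0,0,0,0,0,0],[0,0,0,0,0,0,0]]]'
python3 -m crank '[[[0,0,0,0,0,0,0],[0,0,0,0,-0.005,0,0],[0,0,0,0,-0.015,0,0],[0,0,0,0,-0.02,0,0],[0,0,0,0,-0.02,0,0]]]'
python3 - <<'E'
from h import *
c,p=wrist("w4");print(p, np.degrees(np.arctan2(*Ro.from_quat(p[1]).as_matrix()[[1,0],0])))
E
```

```text
time: 7.25
position: [0.5208, -0.4273, 0.0665]
tool_rot: [-0.706, -0.04, 0.04, 0.706]
ft_force: [-0.1, 0.4, -0.3]
grip_width: 0.0238
time: 7.88
position: [0.5212, -0.4279, 0.1287]
tool_rot: [0.706, 0.041, -0.04, -0.705]
ft_force: [0.2, -0.1, -2.2]
grip_width: 0.0235
(array([ 0.52121931, -0.42790072,  0.12868375]), array([ 0.70643635,  0.04054442, -0.03985311, -0.70548959])) 6.518040642302967
```

View pics/w4.png

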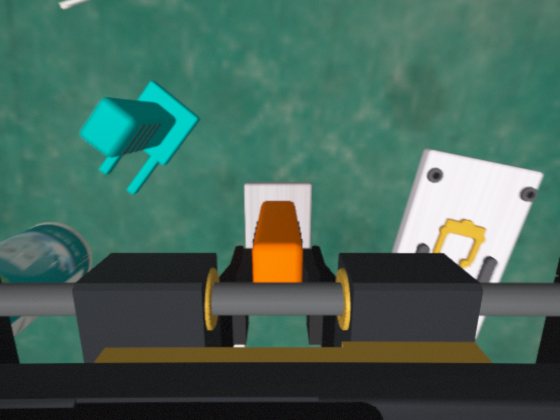

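```bash

python3 -m crank '[[[0,0,0,-0.017,0,0.045,0],[0,0,0,-0.018,0,0.045,0],[0,0,0,-0.017,0,0.045,0],[0,0,0,-0.018,0,0.0455,0],[0,5.6,0,0,0,0,0]]]'
python3 -m crank '[[[0,5.6,0,0,0,0,0],[0,0,0,0,0,0,0],[0,0,0,0,0.01,0,0],[0,0,0,0,0.01,0,0],[0,0,0,0,0,0,0]]]'
cat > rel.py <<'E'
from h import *
th=np.radians(-4.72);org=np.array([.5988,-.2696]);R=np.array([[np.cos(th),-np.sin(th)],[np.sin(th),np.cos(th)]])
def rel(p):
    yaw=np.arctan2(*Ro.from_quat(p[1]).as_matrix()[[1,0],0])
    tip=np.array(p[0][:2])+.0618*np.array([np.cos(yaw),np.sin(yaw)])
    print("fork tip in fixture mm",((tip-org)@R*1e3).round(1),"under z",round((p[0][2]-.0668)*1e3,1),"yaw rel",round(np.degrees(yaw)+4.72,2))
E
python3 - <<'E'
from rel import *
c,p=wrist("w5");rel(p)
E
```

```text
time: 8.55
position: [0.4276, -0.2513, 0.1271]
tool_rot: [-0.706, -0.004, 0.007, 0.709]
ft_force: [0.3, -2.1, -1.9]
grip_width: 0.0235
time: 9.18
position: [0.43, -0.2554, 0.1052]
tool_rot: [-0.706, 0.03, -0.028, 0.707]
ft_force: [-0.8, 0.7, -1.9]
grip_width: 0.0235
fork tip in fixture mm [-107.6    0.3] under z 38.4 yaw rel 0.05
```

View pics/w5.png

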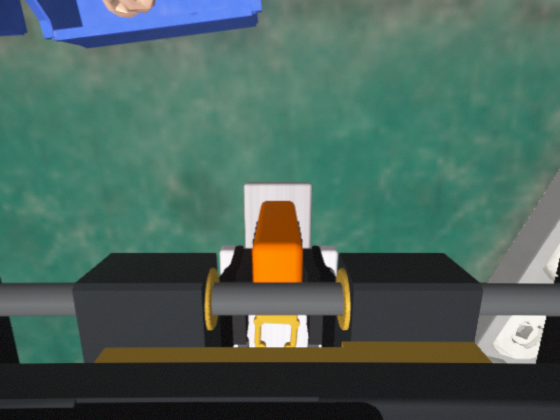

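```bash

python3 -m crank '[[[0,0,0,0,0.008,0,0],[0,0,0,0,0.007,0,0],[0,0,0,0,0.003,0,0],[0,0,0,0,0.002,0,0],[0,0,0,0,0,0,0]]]'
python3 - <<'E'
from rel import *
c,p=wrist("w6");rel(p)
s=robot.camera("scene");cv2.imwrite("pics/s6.png",cv2.resize(s["img"][170:270,240:380,::-1],None,fx=5,fy=5,interpolation=cv2.INTER_CUBIC))
s=c["img"][:,:,::-1];cv2.imwrite("pics/w6c.png",cv2.resize(s[170:420,180:380],None,fx=3.2,fy=2.4,interpolation=cv2.INTER_CUBIC))
E
```

```text
time: 9.85
position: [0.4308, -0.2561, 0.0865]
tool_rot: [-0.706, 0.029, -0.029, 0.707]
ft_force: [0.5, 0.6, -3.2]
grip_width: 0.0239
fork tip in fixture mm [-106.7   -0.3] under z 19.7 yaw rel 0.04
```

View pics/s6.png

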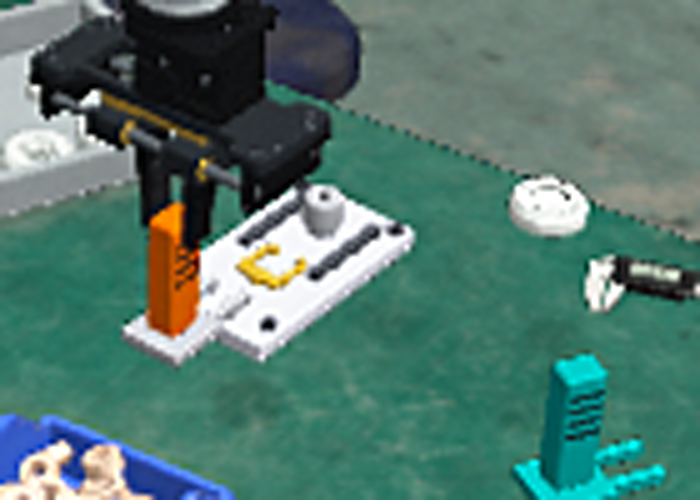

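View pics/w6c.png

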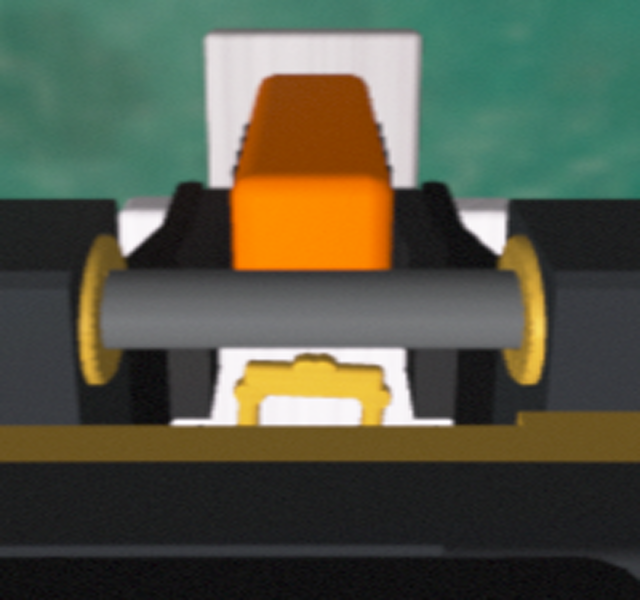

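```bash

python3 -m crank '[[[0,0,0,0,0.001,0,0],[0,0,0,0,0.001,0,0],[0,0,0,0.005,0,0,0],[0,0,0,0.005,0,0,0],[0,0,0,0,0,0,0]]]'
python3 - <<'E'
from rel import *
o=robot.get_obs();rel((o["position"],o["tool_rot"]));print(o["ft_force"])
E
```

```text
time: 10.58
position: [0.4416, -0.2572, 0.0846]
tool_rot: [0.707, -0.028, 0.029, -0.706]
ft_force: [0.2, 0.5, -2.6]
grip_width: 0.0233
fork tip in fixture mm [-95.9  -0.6] under z 17.8 yaw rel 0.06
[ 0.23051697  0.4877079  -2.61997851]
```

```bash

python3 -m crank '[[[0,0,0,0.007,0.0003,0,0],[0,0,0,0.007,0,0,0],[0,0,0,0.007,0,0,0],[0,0,0,0.007,0,0,0],[0,0,0,0.007,0,0,0]]]'
python3 - <<'E'
from rel import *
c,p=wrist("w7");rel(p);print(robot.get_obs()["ft_force"])
s=robot.camera("scene");cv2.imwrite("pics/s7.png",cv2.resize(s["img"][170:270,240:380,::-1],None,fx=5,fy=5,interpolation=cv2.INTER_CUBIC))
s=c["img"][:,:,::-1];cv2.imwrite("pics/w7c.png",cv2.resize(s[170:420,180:380],None,fx=3.2,fy=2.4,interpolation=cv2.INTER_CUBIC))
E
```

```text
time: 11.2
position: [0.4762, -0.2598, 0.0842]
tool_rot: [-0.707, 0.029, -0.029, 0.707]
ft_force: [0.2, 0.1, -2.2]
grip_width: 0.0236
fork tip in fixture mm [-61.2  -0.2] under z 17.4 yaw rel 0.04
[ 1.86300984  0.49497457 -2.50759949]
```

View pics/s7.png

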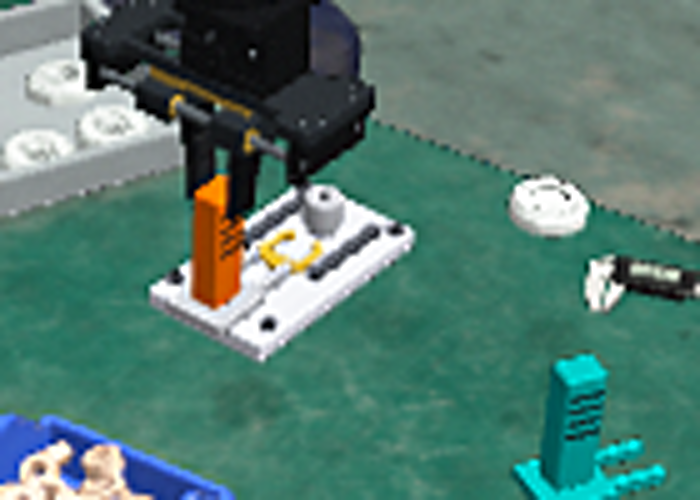

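View pics/w7c.png

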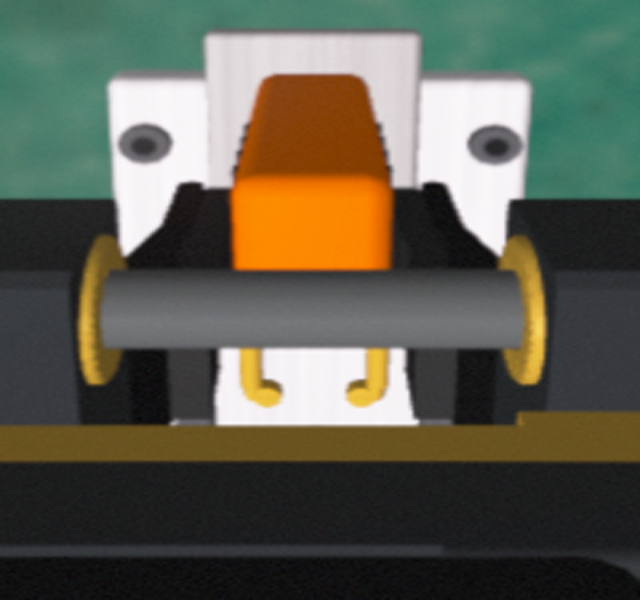

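The clip moves straight ahead of the prongs (arms at (265,395) and (360,395) in the crop, level). On to the shaft, more slowly.

```bash

python3 -m crank '[[[0,0,0,0.004,0,0,0],[0,0,0,0.004,0,0,0],[0,0,0,0.004,0,0,0],[0,0,0,0.003,0,0,0],[0,0,0,0.003,0,0,0]]]'
python3 -m crank '[[[0,0,0,0.003,0,0,0],[0,0,0,0.003,0,0,0],[0,0,0,0.003,0,0,0],[0,0,0,0.002,0,0,0],[0,0,0,0.001,0,0,0]]]'
python3 - <<'E'
from rel import *
o=robot.get_obs();rel((o["position"],o["tool_rot"]));print(o["ft_force"])
E
```

```text
time: 11.92
position: [0.4935, -0.261, 0.0842]
tool_rot: [-0.706, 0.029, -0.029, 0.707]
ft_force: [-1.8, -0.4, -2.1]
grip_width: 0.0237
time: 12.55
position: [0.5076, -0.2632, 0.0847]
tool_rot: [0.707, -0.028, 0.03, -0.706]
ft_force: [0.1, 0.1, -2.9]
grip_width: 0.0238
fork tip in fixture mm [-29.7  -1.1] under z 17.9 yaw rel 0.02
[ 0.09560621  0.12916105 -2.87414053]
```

```bash

python3 -m crank '[[[0,0,0,0.002,0,0.0005,0],[0,0,0,0.001,0,0,0],[0,0,0,0.001,0,0,0],[0,0,0,0.001,0,0,0],[0,0,0,0,0,0,0]]]'
python3 - <<'E'
from rel import *
c,p=wrist("w8");rel(p);print(robot.get_obs()["ft_force"])
s=robot.camera("scene");cv2.imwrite("pics/s8.png",cv2.resize(s["img"][180:250,260:360,::-1],None,fx=7,fy=7,interpolation=cv2.INTER_CUBIC))
E
```

```text
time: 13.18
position: [0.5107, -0.2622, 0.0843]
tool_rot: [0.707, -0.029, 0.029, -0.706]
ft_force: [0.2, 0.3, -3.1]
grip_width: 0.0235
fork tip in fixture mm [-26.6   0.2] under z 17.5 yaw rel 0.04
[ 0.0540557   0.34405214 -2.81468692]
```

View pics/s8.png

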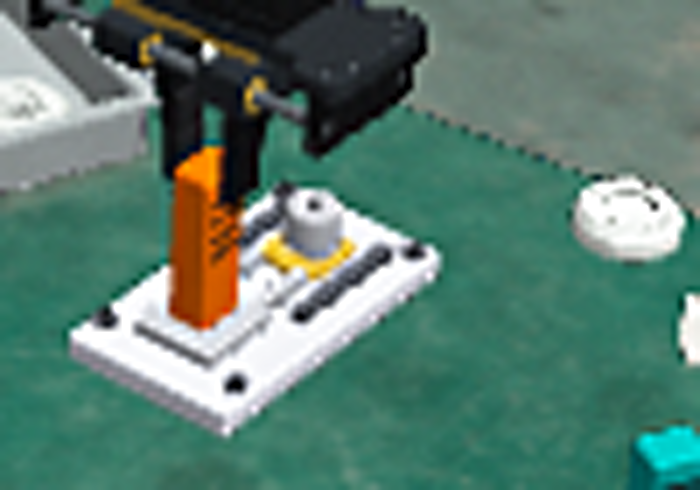

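The clip is round the shaft at crop (310,250). I'll press on until I feel a stop.

```bash

python3 -m crank '[[[0,0,0,0.001,0,0,0],[0,0,0,0.0005,0,0,0],[0,0,0,0.0005,0,0,0],[0,0,0,0.0005,0,0,0],[0,0,0,0,0,0,0]]]'
python3 - <<'E'
from rel import *
o=robot.get_obs();rel((o["position"],o["tool_rot"]));print(o["ft_force"])
E
```

```text
time: 13.9
position: [0.5132, -0.2623, 0.0843]
tool_rot: [0.707, -0.029, 0.029, -0.706]
ft_force: [-0.1, 0.4, -3.1]
grip_width: 0.0238
fork tip in fixture mm [-24.1   0.2] under z 17.5 yaw rel 0.04
[-0.09608701  0.39325752 -3.12887535]
```

```bash

python3 -m crank '[[[0,0,0,0.0007,0,0,0],[0,0,0,0.0007,0,0,0],[0,0,0,0.0006,0,0,0],[0,0,0,0,0,0,0],[0,0,0,0,0,0,0]]]'
python3 - <<'E'
from rel import *
o=robot.get_obs();rel((o["position"],o["tool_rot"]));print(o["ft_force"])
E
```

```text
time: 14.52
position: [0.5149, -0.2624, 0.0842]
tool_rot: [-0.706, 0.029, -0.029, 0.707]
ft_force: [-0.2, 0.1, -2.1]
grip_width: 0.0238
fork tip in fixture mm [-22.4   0.3] under z 17.4 yaw rel 0.04
[-0.16384384  0.06319475 -2.14577025]
```

```bash

python3 -m crank '[[[0,0,0,0.0007,0,0,0],[0,0,0,0.0007,0,0,0],[0,0,0,0.0006,0,0,0],[0,0,0,0,0,0,0],[0,0,0,0,0,0,0]]]'
python3 - <<'E'
from rel import *
o=robot.get_obs();rel((o["position"],o["tool_rot"]));print(o["ft_force"])
s=robot.camera("scene");cv2.imwrite("pics/s9.png",cv2.resize(s["img"][180:250,260:360,::-1],None,fx=7,fy=7,interpolation=cv2.INTER_CUBIC))
E
```

```text
time: 15.15
position: [0.5163, -0.2623, 0.0841]
tool_rot: [-0.706, 0.029, -0.028, 0.707]
ft_force: [-3.6, 1.0, -0.8]
grip_width: 0.0239
fork tip in fixture mm [-21.    0.6] under z 17.3 yaw rel 0.05
[-3.61833833  1.01720601 -0.80698361]
```

View pics/s9.png

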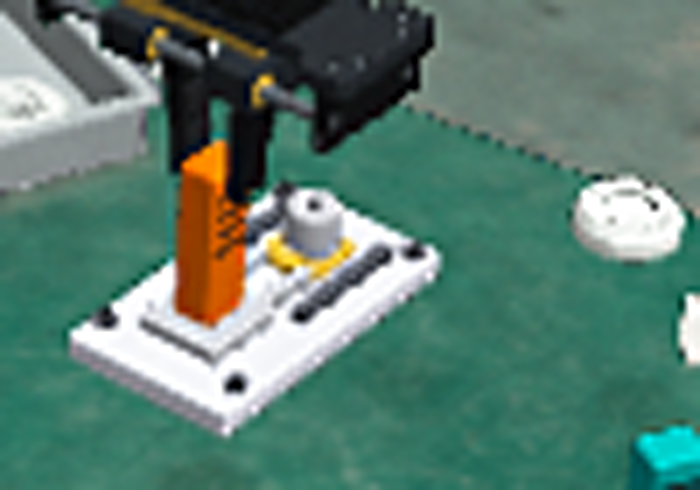

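Contact again at -3.6 N against a seated clip, with free travel before it. That matches a snap-in. I'll retreat, then take a look.

```bash

python3 -m crank '[[[0,0,0,-0.005,0,0,0],[0,0,0,-0.015,0,0,0],[0,0,0,-0.02,0,0,0],[0,0,0,-0.02,0,0,0],[0,0,0,-0.025,0,0,0]]]'
python3 -m crank '[[[0,0,0,0,-0.02,0,0],[0,0,0,0,-0.02,0,0],[0,-5.6,0,0,-0.005,0,0],[0,-5.6,0,0,0,0,0],[0,0,0,0,0,0,0]]]'
python3 - <<'E'
from rel import *
c,p=wrist("w10");rel(p)
s=robot.camera("scene");cv2.imwrite("pics/s10.png",cv2.resize(s["img"][180:250,260:360,::-1],None,fx=7,fy=7,interpolation=cv2.INTER_CUBIC))
s=robot.camera("top");cv2.imwrite("pics/t10.png",cv2.resize(s["img"][160:250,260:380,::-1],None,fx=6,fy=6,interpolation=cv2.INTER_CUBIC))
E
```

```text
time: 15.82
position: [0.4324, -0.2563, 0.0847]
tool_rot: [0.707, -0.028, 0.03, -0.706]
ft_force: [-0.1, 0.0, -3.2]
grip_width: 0.0235
time: 16.45
position: [0.4324, -0.256, 0.1297]
tool_rot: [0.706, 0.04, -0.039, -0.706]
ft_force: [0.1, -0.3, -3.1]
grip_width: 0.0235
fork tip in fixture mm [-106.3   11.8] under z 62.9 yaw rel 11.14
```

View pics/s10.png

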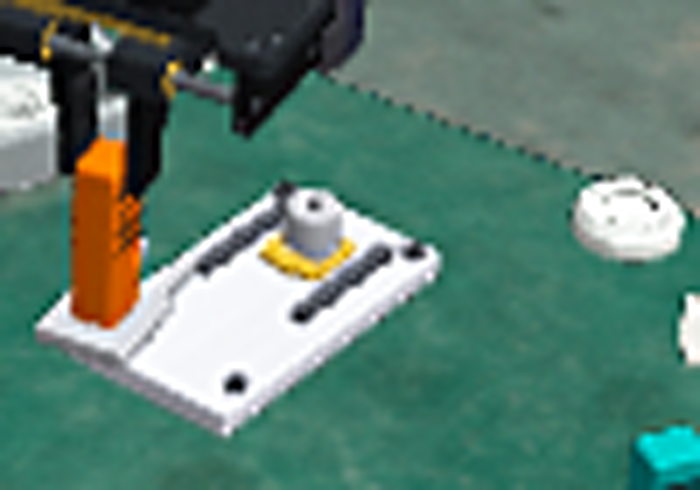

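View pics/t10.png

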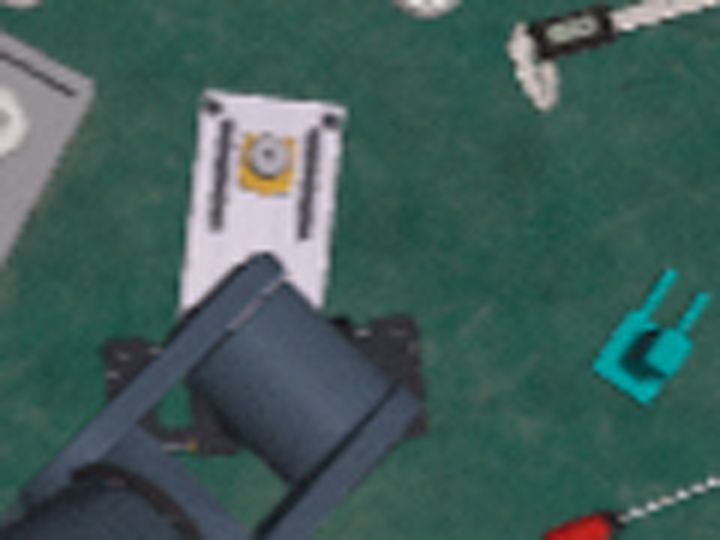

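```bash

python3 -m crank '[[[0,0,0,0.017,0,-0.045,0],[0,0,0,0.017,0,-0.045,0],[0,0,0,0.017,0,-0.045,0],[0,0,0,0.017,0,-0.045,0],[0,0,0,0,0,0,0]]]'
python3 -m crank '[[[0,0,0,0,0.02,0,0],[0,0,0,0,0.02,0,0],[0,0,0,0,0.012,0,0],[0,0,0,0,0.005,0,0],[0,0,0,0,0,0,0]]]'
```

```text
time: 17.23
position: [0.522, -0.4311, 0.1289]
tool_rot: [0.707, 0.04, -0.038, -0.705]
ft_force: [-0.3, -0.2, -2.6]
grip_width: 0.0239
time: 17.85
position: [0.5204, -0.4267, 0.072]
tool_rot: [-0.706, -0.04, 0.04, 0.706]
ft_force: [0.1, 0.1, -2.7]
grip_width: 0.0236
```

```bash

python3 -m crank '[[[0,0,0,0,0.002,0,0],[0,0,0,0,0.002,0,0],[0,0,0,0,0.001,0,0],[0,0,0,0,0,0,0],[0,0,0,0,0,0,0]]]'
```

```text
time: 18.48
position: [0.5204, -0.4269, 0.0673]
tool_rot: [0.706, 0.04, -0.04, -0.706]
ft_force: [0.8, -0.0, -3.6]
grip_width: 0.0236
```

```bash

python3 -m crank '[[[0,0,0,0,0.0007,0,0],[0,0,0,0,0.0003,0,0],[0,0,0,0,0,0,0],[0,0,0,0,0,0,0],[0,0,0,0,0,0,0]]]'
```

```text
time: 19.1
position: [0.5204, -0.4269, 0.0665]
tool_rot: [0.706, 0.04, -0.04, -0.706]
ft_force: [-0.5, -0.1, 0.7]
grip_width: 0.0236
```

The weight has come off the wrist, so the fork is resting on the bench. I'll release it and rise.

```bash

python3 -m crank '[[[0,0,0,0,0,0,30],[0,0,0,0,0,0,60],[0,0,0,0,0,0,100],[0,0,0,0,0,0,100],[0,0,0,0,0,0,100]]]'
python3 -m crank '[[[0,0,0,0,0,0,100],[0,0,0,0,0,0,100],[0,0,0,0,0,0,100],[0,0,0,0,0,0,100],[0,0,0,0,0,0,100]]]'
python3 -m crank '[[[0,0,0,0,-0.02,0,100],[0,0,0,0,-0.04,0,100],[0,0,0,0,-0.045,0,100],[0,0,0,0,-0.045,0,100],[0,0,0,0,-0.035,0,100]]]'
python3 -m crank '[[[0,0,0,0.0155,0,0.018,100],[0,0,0,0.0155,0,0.018,100],[0,0,0,0.0155,0,0.018,100],[0,0,0,0.0155,0,0.018,100],[0,0,0,0,0,0,100]]]'
python3 - <<'E'
from h import *
c,p=wrist("w11");print(p)
s=c["img"][:,:,::-1];cv2.imwrite("pics/w11c.png",cv2.resize(s[60:260,150:400],None,fx=3.2,fy=3.0,interpolation=cv2.INTER_CUBIC))
s=robot.camera("scene");cv2.imwrite("pics/s11.png",s["img"][:,:,::-1])
E
```

```text
time: 19.73
position: [0.5204, -0.4268, 0.0663]
tool_rot: [0.706, 0.04, -0.04, -0.706]
ft_force: [-0.5, 0.5, -0.6]
grip_width: 0.0581
time: 20.35
position: [0.5204, -0.4268, 0.0663]
tool_rot: [-0.706, -0.04, 0.04, 0.706]
ft_force: [0.1, 0.1, 0.5]
grip_width: 0.0868
time: 20.98
position: [0.5209, -0.4274, 0.2555]
tool_rot: [0.707, 0.041, -0.039, -0.705]
ft_force: [0.2, 0.6, -0.1]
grip_width: 0.0866
time: 21.6
position: [0.5749, -0.3457, 0.2504]
tool_rot: [-0.705, -0.041, 0.042, 0.706]
ft_force: [0.6, 0.3, 0.1]
grip_width: 0.0873
(array([ 0.57491319, -0.34567951,  0.2503766 ]), array([-0.70545308, -0.04104662,  0.04186275,  0.70632757]))
```

View pics/w11c.png

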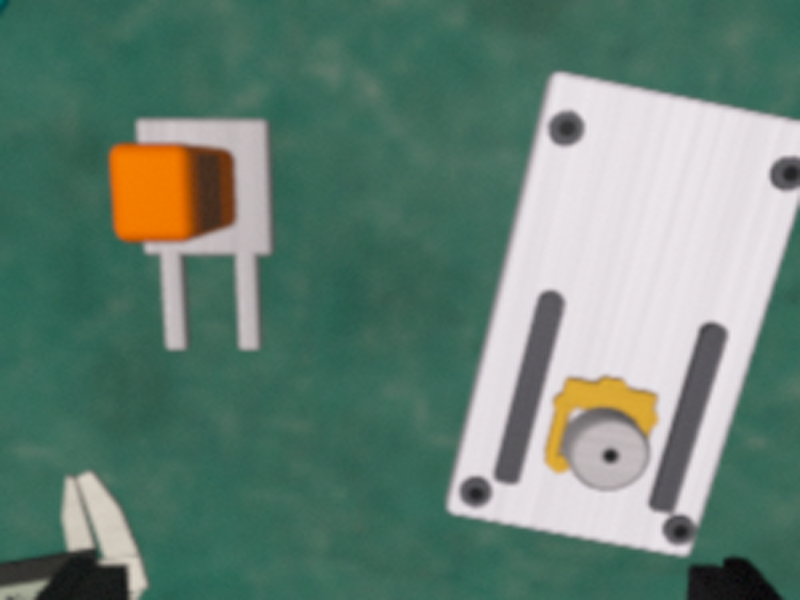

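View pics/s11.png

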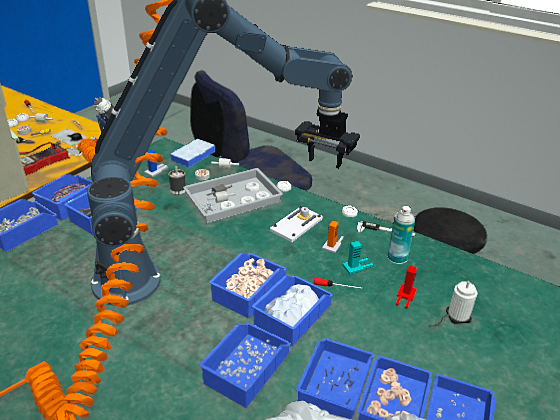

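```bash
sed -e 's/w2.pkl/w11.pkl/' -e '/^fit("fork"/,/^ \[/d' -e 's/^th,t=.*/th,t=fit("fixt",[(-135,-50,16),(45,-50,16),(45,50,16),(0,0,45.5)],[(553,71),(447,513),(690,555),(607,450)],0)/' -e 's/^thc,tc.*/thc,tc=fit("clip",[(-25,-18,6),(-25,18,6),(-28,-6,6),(-28,6,6)],[(564,380),(659,397),(594,376),(625,382)],.016)/' m2.py > m3.py; python3 m3.py
```

```text
fixt yaw -4.73 org [ 0.5984 -0.2699] res mm [[1.7, 0.8], [0.1, 0.7], [-0.8, -0.4], [-0.9, -1.1]]
clip yaw -3.94 org [ 0.6024 -0.2709] res mm [[0.3, 0.5], [0.5, 1.2], [-0.5, -0.8], [-0.3, -0.8]]
clip in fixture [ 4.  -0.7] 0.8
tool yaw 6.721916291925728
```

```bash
cat > m4.py <<'E'
from h import *
import pickle,sys
c,p=pickle.load(open("pics/w11.pkl","rb"))
f=lambda l:[(150+(x+.5)/3.2-.5,60+(y+.5)/3.0-.5) for x,y in l]
r=at(c,f([(552,290),(507,484),(714,322),(661,513)]),.024,p)[:,:2]
k=at(c,f([(564,380),(659,397)]),.022,p)[:,:2].mean(0)
a=(r[0]+r[2])/2;b=(r[1]+r[3])/2;L=np.linalg.norm(b-a);print("rail len",L)
u=(b-a)/L;print("clip origin x by rails", -15+(k-(a+b)/2)@u*1e3+25)
sh=at(c,f([(607,450)]),.0455,p)[0,:2];print("shaft x by rails",-15+(sh-(a+b)/2)@u*1e3)
E
python3 m4.py
python3 - <<'E'
import cv2
s=cv2.imread("pics/w11.png");cv2.imwrite("pics/w11d.png",cv2.resize(s[150:240,280:390],None,fx=7,fy=6.6,interpolation=cv2.INTER_CUBIC))
E
```

```text
rail len 0.08025849202331224
clip origin x by rails 3.636731658034968
shaft x by rails -1.5628390107622856
```

View pics/w11d.png

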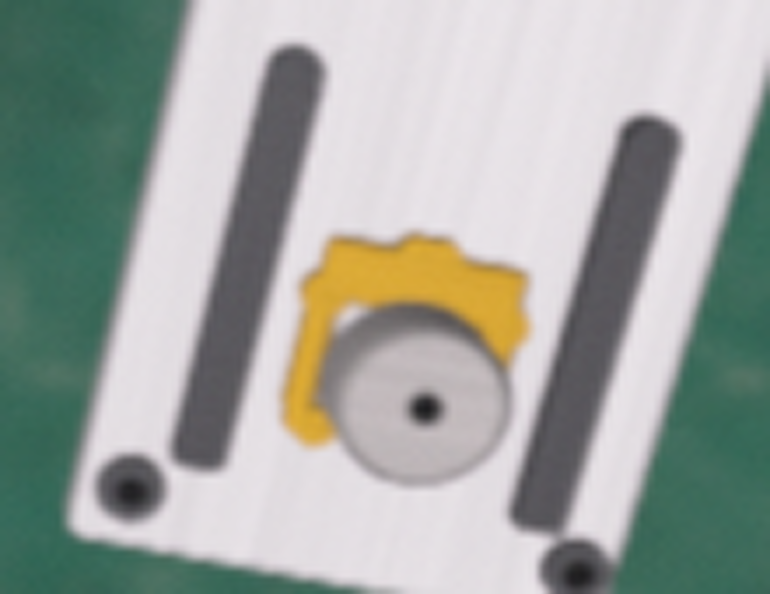

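```bash
python3 - <<'E'
from rig import robot
o=robot.get_obs();print(o["time"],o["ft_force"]);print(robot.hand_in())
E
```

```text
21.7 [-0.32751821  0.18450169 -0.65484463]
the job is handed in; nothing more can be done
None
```

I pushed the clip into the shaft groove with the orange fork and set the fork back upright on the bench. The job was handed in at about 21.7 s of the 59 s.

**What I did:** I gripped the orange fork by its handle and pushed the clip straight along the plate. Then I backed off, stood the fork on its original bench spot clear of the fixture, released it and moved away. The gripper never came near the clip, and I did not touch the blue, red or turquoise forks.

**Checks that agreed:**
- **Snap-in:** while pushing I felt free travel, then a firm 3.6 N stop. The last wrist picture shows the clip round the shaft, square to within 1°.
- **Fork:** the last pictures show it upright and off the fixture.
- **Robot:** the gripper was open and clear, with less than 1 N on the wrist.

**One check that disagreed:** my picture measurement puts the clip origin about 3.6–4 mm past the shaft axis, against the stated 2 mm play. The same picture places the shaft itself about 1–1.6 mm off. I therefore take this as measurement error with the clip at the far end of its play, but I could not confirm that independently.

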